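Weigh out a batch of bolts on the sprung scale

TASK

Weigh out a batch of the big hex bolts: lay bolts from the bench gently in the scale's pan, until the pointer on the pan comes to rest between the two prongs of the marker clip on the scale's column. Leave the marker where it is set, leave the bolts that are not needed on the bench, and do not disturb the round tin.

Things in the scene. Friction and masses are not known exactly. Their poses are not given: they have to be found in the camera images.
- bolt_a: a steel M16 hex bolt, 76 mm long, weighing about 140 g (each may differ by a tenth), lying on the bench on its side. Origin: on its underside at the middle of its length, 12 mm below its axis. Its y axis runs along the bolt towards the hex head (head 24 mm high and wide, from y=+28 to +38 mm; plain and threaded shank 16 mm in diameter from y=-38 to +28 mm); z is up as it lies. Its centre of mass is about y=+5 mm. Four such bolts are alike.
- bolt_b: a steel M16 hex bolt, 76 mm long, weighing about 140 g (each may differ by a tenth), lying on the bench on its side. Origin: on its underside at the middle of its length, 12 mm below its axis. Its y axis runs along the bolt towards the hex head (head 24 mm high and wide, from y=+28 to +38 mm; plain and threaded shank 16 mm in diameter from y=-38 to +28 mm); z is up as it lies. Its centre of mass is about y=+5 mm. Four such bolts are alike.
- bolt_c: a steel M16 hex bolt, 76 mm long, weighing about 140 g (each may differ by a tenth), lying on the bench on its side. Origin: on its underside at the middle of its length, 12 mm below its axis. Its y axis runs along the bolt towards the hex head (head 24 mm high and wide, from y=+28 to +38 mm; plain and threaded shank 16 mm in diameter from y=-38 to +28 mm); z is up as it lies. Its centre of mass is about y=+5 mm. Four such bolts are alike.
- bolt_d: a steel M16 hex bolt, 76 mm long, weighing about 140 g (each may differ by a tenth), lying on the bench on its side. Origin: on its underside at the middle of its length, 12 mm below its axis. Its y axis runs along the bolt towards the hex head (head 24 mm high and wide, from y=+28 to +38 mm; plain and threaded shank 16 mm in diameter from y=-38 to +28 mm); z is up as it lies. Its centre of mass is about y=+5 mm. Four such bolts are alike.
- scale: the fixed grey frame of the scale; origin under the pan's centre on the bench, x towards its column (away from the robot), y to the left, z up. Base 290 x 170 mm (x from -100 to +190 mm), 44 mm high; column 30 x 74 mm at x=+145 to +175 mm, 305 mm high, with a white graduated face towards the pan. It may stand turned.
- pan (a joint): how far the pan has sunk on its spring, in m: 0 when empty, growing downwards, stop at 0.080. It sinks about 15 mm for each bolt (spring 91.5 N/m) and settles in about a second.
- pan_floor (a point): centre of the pan's inner floor, moving with the pan; 143 mm above the bench when empty; axes as the scale's. The pan is an open steel tray, 160 mm (x) by 220 mm (y) outside, walls 3 mm thick, their rim 19 mm above the floor. A thin post stands on its rear edge at x=+86 mm, up to 100 mm above the floor, and carries the pointer.
- pointer (a point): tip of the pointer that the pan carries in front of the column's face, a flat blade 2 mm thick; 240 mm above the bench when the pan is empty; axes as the scale's.
- marker (a joint): how far down the marker clip is set, in m, on the same measure as the pan; when the two values are equal the pointer stands midway between the prongs. It does not change unless pushed.
- marker_gap (a point): midpoint between the two horizontal prongs of the steel marker clip on the left side of the column's face, at the pointer's line; the free gap between the prongs is 20 mm high (10 mm up and down from this point); axes as the scale's.
- tin: closed round printed tin, 76 mm across, 58 mm high, bystander; origin under its centre.
- tape: roll of black tape lying flat, 58 mm across, 19 mm high, bystander, stuck fast to the bench; origin under its centre.
There are look-alikes about, which are no part of the job. Leave any white look-alike of the bolt_d alone. What is shaped like the bolt_c but red is not meant.

How it is judged:
By the outcome, as a careful person would: the job done as asked, in the order asked, and still so for the second after the job is handed in, with the robot touching nothing.
It also fails if it takes over 72 s, if anything falls off the work surface, if the arm or the gripper's body presses on something with over 40 N, if the wrist force passes 120 N, or if a joint passes its speed limit or range.

ROBOT

A 6-joint arm with a two-finger parallel gripper is mounted at the origin on the work surface; the furniture and walls round the work are solid. World frame = base frame: x ahead of the robot, y to its left, z up, the work surface at z = 0. Lengths are in mm, angles in rad, forces in N, time in s.
With the tool pointing down it reaches from about 275 to 1000 mm from the base axis. Payload 8.4 kg.
Tool frame: the origin (TCP) lies between the finger pads; the fingertips stand 8 mm ahead of it and the grasp point (between the pads) lies 11 mm behind it (tcp_to_tips is the distance from the TCP to the fingertips, in mm); z points along the fingers, y is the line along which they close (so a half turn about z gives the same grasp; the last joint's range is limited). The gripper opens to 85 mm and grips with 20 to 120 N. Pads are 22 mm wide; open, the fingers measure 114 mm over their backs; the gripper's body (76 mm by 85 mm) begins 54 mm behind the grasp point. The pads swing forward as they close: fully open they stand 13 mm farther back than shut.
Start: joints at [1.127, 0.353, 1.633, -0, 1.155, -0.002], TCP at [267.229, 564.993, 239.281] pointing down, gripper open.
Joint ranges: [-2.63, 2.63], [-0.92, 2.1], [0.06, 2.66], [-1.3, 4.44], [0, 2.69], [-3.02, 3.02]. Speed limits (rad/s): [2.22, 2.22, 2.79, 3.14, 3.14, 3.14].

INTERFACE

Orientations are given as [roll, pitch, yaw] about the fixed x, y, z axes, in that order (R = Rz(yaw) Ry(pitch) Rx(roll)).
In Python, from rig import * gives the robot as it stands.
- The arm moves only by the tool step_arm, never from a script. Its argument "motion" is a list of rows, each an object with "claw": the finger opening in mm, from 0 to 85.4; "delta_pos": the shift along the tool's x, y, z in mm, a list of three; "turn": the turn about the tool's z in rad. In form: [{"claw": claw, "delta_pos": [dx, dy, dz], "turn": turn}, ...]. A call has 1 to 8 rows; each row shifts and turns the commanded pose from where the row before left it, along the tool's axes as they then stand; what a row does not reach is not made up. A row lasts 1/12 s, in which the tool goes at most 41.7 mm and 7.16 degrees, less where a joint would pass 70% of its speed; a pose out of reach is approached as far as the arm can. A call is refused whole if a number of a shift passes 41.7 or a number of a turn 0.125, either way. A call with a gripper value outside its range is refused whole. The fingers move at their own pace and stop on an object; "force" is the grip in N (left out, the last holds). Time passes only in rows, so rows that do not move let the fingers close. It gives the time, the measured TCP pose, the force, the opening and the grip force at its end, in the units of the state.
- sense(): the state, without advancing time (a new reading comes with each control period).
- grab_frame(name): name is "scene" or "top" or "wrist"; returns a dict with "img" (480x640x3 uint8, red, green, blue), "vertical_fov" (degrees; the focal length in pixels is half the picture's height over the tangent of half this angle, whatever the lens; pixels are square), "cx", "cy" (the principal point, pixels), "R" (3x3) and "t" (3): a world point X has camera coordinates R X + t. Camera axes: x right, y down, z forward; pixel columns grow to the right and rows downward; lengths in mm; the calibration is good to about 2 mm. A picture is of the moment at which its call begins. There is no depth.
- sign_off(): hands the job in; it is judged then, once.
The state is a dict: "clock": time; "qpos": joint angles; "qvel": joint speeds; "joint_efforts": joint torques, N m; "eef_pos": TCP position; "tcp_rot": TCP orientation; "contact_force": force on the tool from outside, world axes, zero at the start; "wrist_torque": the same for the moment, N m; "opening": opening from 0.0 (shut) to 1.0 (fully open); "grasp_force": force on a finger pad.
Only numpy, scipy, OpenCV 4.12 (cv2) and the standard library are available. Lean on these libraries where they do the work, as an engineer would, in place of code of your own. Each camera call takes 0.05 s, during which the arm holds its last target. There are 200 camera calls.

## Working session

There is one attempt and no reset: what is moved stays moved. The work goes in short steps, Python scripts to look and compute and a tool call to move; the robot and the scene stay as the last step left them, time stands still between calls to the robot, and variables do not carry over. Pictures are saved under pics/ and viewed, at most 10 in all, crops included, and the job is handed in when it is done.

Besides the shell and the picture viewer there is one more tool, called after "Emit:" as a command line: name --argument value ..., lists and objects as JSON in quotes. step_arm: Moves the arm, as the interface text tells. Its arguments: {"type":"object","properties":{"motion":{"type":"array","items":{"type":"object","properties":{"claw":{"type":"number"},"delta_pos":{"type":"array","items":{"type":"number"}},"turn":{"type":"number"}}}},"force":{"type":"number"}},"required":["motion"]}

```bash
mkdir -p pics; ls
python3 - <<'E'
from rig import *
import cv2
s=sense();print(s)
for n in("scene","top"):
    f=grab_frame(n);cv2.imwrite(f"pics/{n}0.png",f["img"][:,:,::-1]);print(n,f["vertical_fov"],f["cx"],f["cy"],f["R"],f["t"])
E
```

```text
pics
{'clock': 0.0, 'qpos': array([ 1.12660952e+00,  3.53649829e-01,  1.63415861e+00, -7.47137608e-06,
        1.15522107e+00, -2.41206351e-03]), 'qvel': array([-0.00114291, -0.00010297,  0.00123391,  0.00072225, -0.00026193,
        0.0014151 ]), 'joint_efforts': array([-2.67059058e-04, -6.05249262e+01, -3.42072558e+01,  1.66301502e-04,
        9.54309973e-03,  5.34211915e-05]), 'eef_pos': array([267.01507478, 564.55283575, 238.55016314]), 'tcp_rot': array([-3.14015578e+00,  3.36529100e-06,  2.69982094e+00]), 'contact_force': array([-0.41129685,  0.461512  ,  0.79162822]), 'wrist_torque': array([-0.01950581,  0.01238028, -0.02988474]), 'grasp_force': 0.0, 'opening': 1.000564438701156}
scene 54.1042835196422 326.51222264401656 239.06466288459296 [[-0.64593728 -0.76309298 -0.02131056]
 [-0.50219909  0.44579107 -0.74099015]
 [ 0.57494443 -0.46793102 -0.67117767]] [354.61474881 356.93989562 817.79249672]
top 46.81610245514052 320.71902685611576 246.29824415780124 [[-6.92731077e-03 -9.99975932e-01 -3.83898316e-04]
 [-9.84016545e-01  6.88506649e-03 -1.77943907e-01]
 [ 1.77942268e-01 -8.54910452e-04 -9.84040557e-01]] [  50.38183929  542.82904597 1393.36574382]
```

View pics/scene0.png

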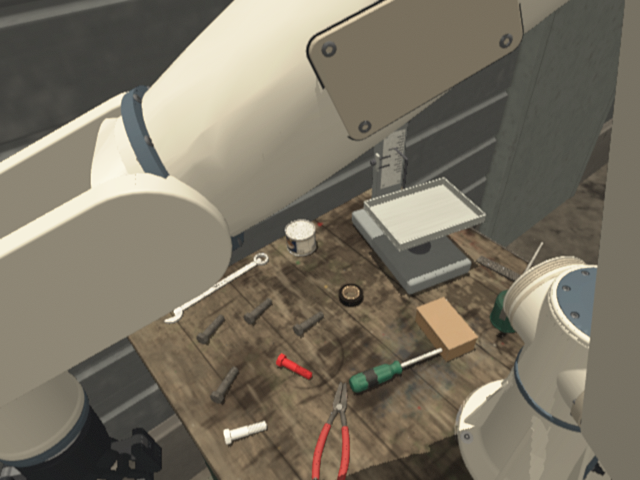

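View pics/top0.png

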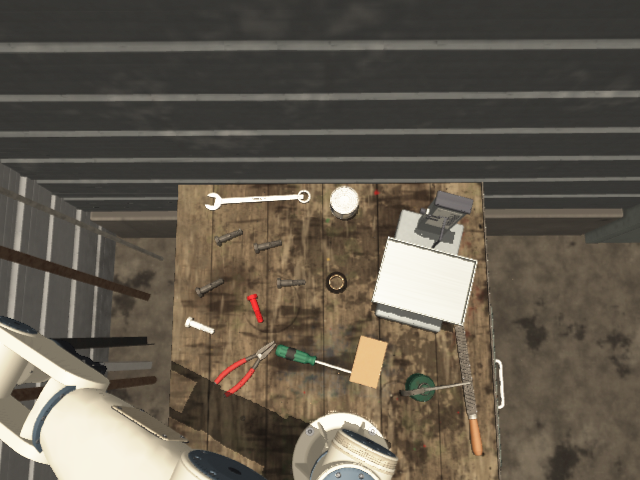

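Top view: the grey bolts are at (228,237), (267,245), (291,283) and (210,287). Look-alikes are the red one at (256,308) and the white one at (199,325), both left alone. The scale is at (425,280), the tin at (344,202) and the tape at (337,283). Next is one close composite of the bolts, the scale and the column.

```bash
cat > h.py <<'E'
from rig import *
import cv2, numpy as np
def K(f):
    F=240/np.tan(np.radians(f["vertical_fov"]/2)); return np.array([[F,0,f["cx"]],[0,F,f["cy"]],[0,0,1]])
def ray(f,u,v):
    R,t=np.array(f["R"]),np.array(f["t"]); return -R.T@t, R.T@np.linalg.solve(K(f),[u,v,1])
def onz(f,u,v,z):
    o,d=ray(f,u,v); return o+d*(z-o[2])/d[2]
def proj(f,X):
    p=K(f)@(np.array(f["R"])@np.array(X,float)+f["t"]); return p[:2]/p[2]
def bolts(f,box,z=10):
    """dark elongated blobs in a frame -> centre, axis yaw (towards the head), length"""
    x0,y0,x1,y1=box; g=cv2.cvtColor(f["img"],cv2.COLOR_RGB2HSV)[y0:y1,x0:x1]
    return g
E
python3 - <<'E'
from h import *
import pickle
t=grab_frame("top");s=grab_frame("scene");pickle.dump((t,s),open("f0.pkl","wb"))
c=lambda f,x,y,w,h,W,H:cv2.resize(f["img"][y:y+h,x:x+w],(W,H),interpolation=cv2.INTER_CUBIC)
a=c(t,190,222,120,80,480,320);b=c(t,365,180,120,105,320,280)
d=c(s,350,115,140,120,320,274);e=c(t,190,222,120,80,480,320)
im=np.zeros((600,800,3),np.uint8);im[:320,:480]=a;im[:280,480:]=b;im[300:574,480:]=d
im[322:322+278,:462]=c(s,180,280,166,100,462,278)
cv2.imwrite("pics/c1.png",im[:,:,::-1])
E
```

```text
(no output)
```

View pics/c1.png

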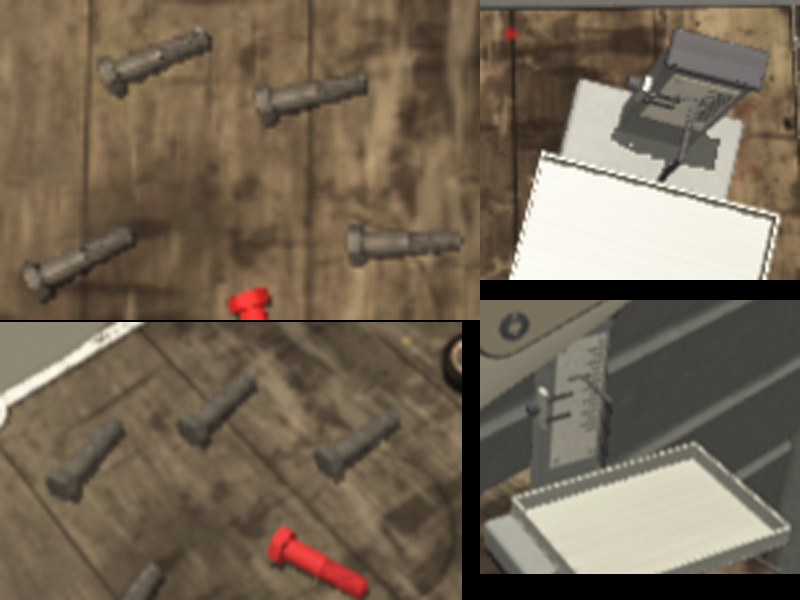

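Run:
```python
from h import *
import pickle
t,s=pickle.load(open("f0.pkl","rb"))
p=lambda x,y:(190+x/4-.4,222+y/4-.4)
for n,h,q in[("b1",(103,80),(210,38)),("b2",(258,108),(367,85)),("b3",(348,244),(463,242)),("b4",(27,282),(132,235))]:
    H=onz(t,*p(*h),12);T=onz(t,*p(*q),12);d=H-T
    print(n,((H+T)/2).round(1),np.linalg.norm(d).round(1),"yaw of axis",np.arctan2(d[1],d[0]).round(3))
# pan: white blob in top (rim z=162)
hsv=cv2.cvtColor(t["img"],cv2.COLOR_RGB2HSV);m=((hsv[...,2]>175)&(hsv[...,1]<60)).astype(np.uint8);m[:220]=0;m[:,:365]=0;m[335:]=0
c=max(cv2.findContours(m,0,2)[0],key=cv2.contourArea);b=cv2.boxPoints(cv2.minAreaRect(c))
print(b)
W=np.array([onz(t,u,v,162) for u,v in b]);print(W.round(1));print("rim centre",W.mean(0),[np.linalg.norm(W[i]-W[i-1]).round(1) for i in range(4)])
bl=onz(t,365+62/2.667,180+152/2.667,162);br=onz(t,365+298/2.667,180+213/2.667,162)
v=br-bl;print(bl,br,np.linalg.norm(v),"yaw",np.arctan2(-v[0],v[1])if 0 else np.arctan2(v[1],v[0])+np.pi/2)
yaw=np.arctan2(v[1],v[0])+np.pi/2
C=W.mean(0)[:2];ex=np.array([np.cos(yaw),np.sin(yaw)]);ey=np.array([-ex[1],ex[0]])
def w(x,y,z): return [*(C+ex*x+ey*y),z]
for z in(240,220,200,180,170):
  print(z,[(y,((proj(s,w(140,y,z))-[350,115])*2.286+[480,300]).round(0)) for y in(0,20,37)])
print("post top",((proj(s,w(86,0,243))-[350,115])*2.286+[480,300]))
for z in(240,200): print("top",[((proj(t,w(140,y,z))-[365,180])*2.667+[480,0]).round(0) for y in(0,20,37)])
```

```text
b1 [578.6 292.6  12. ] 76.4 yaw of axis 1.949
b2 [552.4 188.   12. ] 74.1 yaw of axis 1.776
b3 [453.7 125.7  12. ] 75.8 yaw of axis 1.581
b4 [445.  340.3  12. ] 74.8 yaw of axis 1.992
[[370.97412 301.73755]
 [394.98425 207.8797 ]
 [486.9431  231.40405]
 [462.93298 325.2619 ]]
[[ 389.4  -70.5  162. ]
 [ 616.  -133.9  162. ]
 [ 556.3 -353.3  162. ]
 [ 333.1 -283.8  162. ]]
rim centre [ 473.71789737 -210.38937177  162.        ] [np.float64(220.6), np.float64(235.3), np.float64(227.3), np.float64(233.7)]
[ 544.24412452 -115.56321875  162.        ] [ 487.2285628  -324.79774102  162.        ] 216.8636889578819 yaw -0.26603673645236703
240 [(0, array([565., 357.])), (20, array([548., 361.])), (37, array([534., 365.]))]
220 [(0, array([564., 374.])), (20, array([547., 378.])), (37, array([533., 382.]))]
200 [(0, array([563., 390.])), (20, array([546., 395.])), (37, array([532., 398.]))]
180 [(0, array([561., 406.])), (20, array([545., 410.])), (37, array([531., 414.]))]
170 [(0, array([561., 414.])), (20, array([545., 418.])), (37, array([531., 422.]))]
post top [592.49449632 378.85123005]
top [array([704.,  59.]), array([682.,  53.]), array([662.,  49.])]
top [array([694.,  71.]), array([672.,  65.]), array([653.,  60.])]
```

```bash
cat >> h.py <<'E'
C=np.array([438.5,-199.2]);yaw=-.266
ex=np.array([np.cos(yaw),np.sin(yaw)]);ey=np.array([-ex[1],ex[0]])
def w(x,y,z): return [*(C+ex*x+ey*y),z]
E
python3 - <<'E'
from h import *
import pickle
t,s=pickle.load(open("f0.pkl","rb"))
im=t["img"].copy();i2=s["img"].copy()
S=6
A=cv2.resize(im[180:340,360:490],None,fx=3.7,fy=3.7,interpolation=2);B=cv2.resize(i2[125:210,365:425],None,fx=5,fy=5,interpolation=2)
P=lambda f,X,o,k:tuple(int(round(q)) for q in (proj(f,X)-o+.5)*k)
pts=[w(x,y,162) for x,y in((80,110),(80,-110),(-80,-110),(-80,110))]
for a,b in zip(pts,pts[1:]+pts[:1]): cv2.line(A,P(t,a,[360,180],3.7),P(t,b,[360,180],3.7),(255,0,0),1)
for z in(240,225,210,195,180):
    cv2.line(B,P(s,w(140,0,z),[365,125],5),P(s,w(140,15,z),[365,125],5),(255,0,0),1)
cv2.circle(A,P(t,w(140,0,240),[360,180],3.7),3,(255,0,0),1)
o=np.zeros((592,800,3),np.uint8);o[:592,:481]=A;o[:425,490:790]=B;cv2.imwrite("pics/c2.png",o[:,:,::-1])
E
```

```text
(no output)
```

View pics/c2.png

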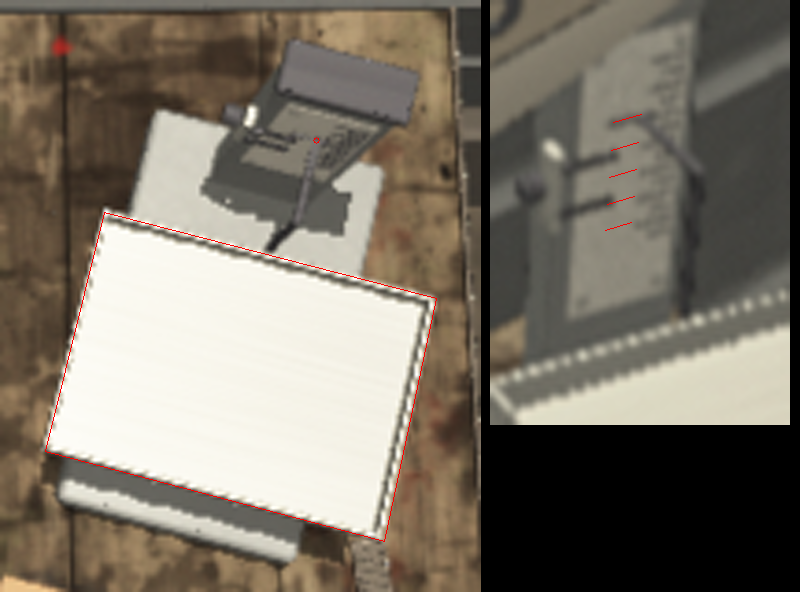

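The red outline fits the pan and the pointer line fits z=240. The upper prong is at (618,156) and the lower at (612,201), so the gap sits at z≈208. That is about 32 mm of sink, so two bolts. I'll use b3 (291,283) and b2 (267,245), first turning to b3's axis.

Emit:
step_arm --motion '[{"claw":85,"delta_pos":[0,0,0],"turn":0.124},{"claw":85,"delta_pos":[0,0,0],"turn":0.124},{"claw":85,"delta_pos":[0,0,0],"turn":0.124},{"claw":85,"delta_pos":[0,0,0],"turn":0.124},{"claw":85,"delta_pos":[0,0,0],"turn":0.124},{"claw":85,"delta_pos":[0,0,0],"turn":0.124},{"claw":85,"delta_pos":[0,0,0],"turn":0.124},{"claw":85,"delta_pos":[0,0,0],"turn":0.124}]' --force 50

```text
clock: 0.87
eef_pos: [267.2, 564.9, 239.1]
tcp_rot: [-3.141, 0.0, 1.702]
contact_force: [-0.6, -0.1, 0.2]
opening: 0.994
grasp_force: 0.0
```

Emit:
step_arm --motion '[{"claw":85,"delta_pos":[0,0,0],"turn":0.124},{"claw":85,"delta_pos":[0,0,0]}]'

```text
schema error: expected keys claw, delta_pos, turn
```

```bash
cat >> h.py <<'E'
def go(x,y,z,yw=None):
    "print tool-frame shift from the measured pose to a world target, and the turn needed"
    s=sense();p=s["eef_pos"];a=s["tcp_rot"][2];d=np.array([x,y,z])-p
    print("t",round(s["clock"],2),"at",p.round(1),"rot",s["tcp_rot"].round(3),"F",s["contact_force"].round(1),"open",round(s["opening"]*85.4,1),"grip",round(s["grasp_force"],1))
    a0=a
    print("shift now:",[round(v,1) for v in(d[0]*np.cos(a)+d[1]*np.sin(a),d[0]*np.sin(a)-d[1]*np.cos(a),-d[2])],"turn",None if yw is None else round(a0-yw,3))
E
python3 -c "
from h import *
go(453.7,130.7,100,1.581)"
```

```text
t 0.87 at [267.2 564.9 239.1] rot [-3.141  0.     1.702] F [-0.6 -0.1  0.2] open 84.9 grip 0.0
shift now: [np.float64(-454.8), np.float64(128.3), np.float64(139.1)] turn 0.121
```

Emit:
step_arm --motion '[{"claw":85,"delta_pos":[-38,10.7,5],"turn":0},{"claw":85,"delta_pos":[-38,10.7,5],"turn":0},{"claw":85,"delta_pos":[-38,10.7,5],"turn":0},{"claw":85,"delta_pos":[-38,10.7,5],"turn":0},{"claw":85,"delta_pos":[-38,10.7,5],"turn":0},{"claw":85,"delta_pos":[-38,10.7,5],"turn":0},{"claw":85,"delta_pos":[-38,10.7,5],"turn":0},{"claw":85,"delta_pos":[-38,10.7,5],"turn":0}]'

```text
clock: 1.53
eef_pos: [393.8, 273.8, 199.1]
tcp_rot: [3.141, -0.0, 1.708]
contact_force: [1.9, -0.8, -0.4]
opening: 0.997
grasp_force: 0.0
```

Emit:
step_arm --motion '[{"claw":85,"delta_pos":[-38,10.7,10],"turn":0},{"claw":85,"delta_pos":[-38,10.7,10],"turn":0},{"claw":85,"delta_pos":[-38,10.7,10],"turn":0},{"claw":85,"delta_pos":[-36,10.7,10],"turn":0},{"claw":85,"delta_pos":[0,0,0],"turn":0.12},{"claw":85,"delta_pos":[0,0,0],"turn":0}]'

```text
clock: 2.03
eef_pos: [456.7, 130.8, 158.7]
tcp_rot: [-3.14, 0.0, 1.578]
contact_force: [-0.2, 0.8, -0.1]
opening: 0.995
grasp_force: 0.0
```

```bash
python3 -c "
from h import *
go(453.7,130.7,12,1.581)
f=grab_frame('wrist')
im=f['img'].copy()
print(f['t'],-f['R'].T@f['t'])
for c,a,k in(((453.7,125.7),1.581,(255,0,0)),((552.4,188),1.776,(0,255,0))):
    for l in(-38,38):
        q=proj(f,[c[0]+l*np.cos(a),c[1]+l*np.sin(a),12]); print(q); cv2.circle(im,tuple(int(v) for v in q),5,k,2)
cv2.imwrite('pics/w1.png',im[:,:,::-1])
"
```

```text
t 2.03 at [456.7 130.8 158.7] rot [-3.14   0.     1.578] F [-0.2  0.8 -0.1] open 85.0 grip 0.0
shift now: [np.float64(-0.1), np.float64(-3.0), np.float64(146.7)] turn -0.003
[-457.49533239  109.92812937  332.8972299 ] [456.55168047 195.82100274 292.26945855]
[317.23966072 271.65652969]
[316.83425289 184.72610987]
[445.42667188 201.42290534]
[435.32093256 105.89841222]
```

View pics/w1.png

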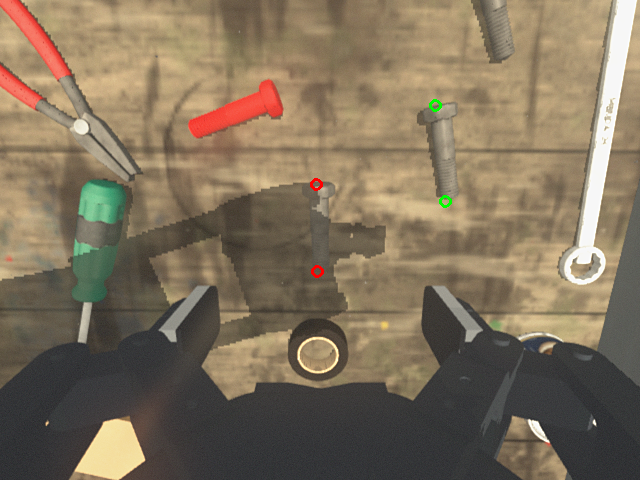

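The wrist view shows b3 in the tool's path: head at (322,184), tail at (320,272), within 3 mm of the current tool line. b2's marks fit at (437,108) and (446,199). Now I'll go down and grip.

Emit:
step_arm --motion '[{"claw":70,"delta_pos":[0,0,30],"turn":0},{"claw":60,"delta_pos":[0,0,30],"turn":0},{"claw":60,"delta_pos":[0,0,30],"turn":0},{"claw":60,"delta_pos":[0,0,25],"turn":0},{"claw":60,"delta_pos":[0,0,20],"turn":0},{"claw":60,"delta_pos":[0,0,11],"turn":0},{"claw":60,"delta_pos":[0,0,0],"turn":0}]'

```text
clock: 2.67
eef_pos: [455.0, 133.5, 11.7]
tcp_rot: [-3.139, 0.001, 1.591]
contact_force: [-1.1, -0.1, -0.1]
opening: 0.704
grasp_force: 0.0
```

Emit:
step_arm --motion '[{"claw":5,"delta_pos":[0,0,0],"turn":0},{"claw":5,"delta_pos":[0,0,0],"turn":0},{"claw":5,"delta_pos":[0,0,0],"turn":0},{"claw":5,"delta_pos":[0,0,0],"turn":0},{"claw":5,"delta_pos":[0,0,0],"turn":0},{"claw":5,"delta_pos":[0,0,0],"turn":0},{"claw":5,"delta_pos":[0,0,0],"turn":0},{"claw":5,"delta_pos":[0,0,0],"turn":0}]'

```text
clock: 3.33
eef_pos: [457.5, 133.1, 14.6]
tcp_rot: [3.139, -0.001, 1.588]
contact_force: [-1.1, -0.0, 7.6]
opening: 0.16
grasp_force: 49.1
```

Gripped. Lifting.

Emit:
step_arm --motion '[{"claw":5,"delta_pos":[0,0,-10],"turn":0},{"claw":5,"delta_pos":[0,0,-30],"turn":0},{"claw":5,"delta_pos":[0,0,-35],"turn":0},{"claw":5,"delta_pos":[0,0,-35],"turn":0},{"claw":5,"delta_pos":[0,0,-35],"turn":0},{"claw":5,"delta_pos":[0,0,-35],"turn":0},{"claw":5,"delta_pos":[0,0,-10],"turn":0},{"claw":5,"delta_pos":[0,0,0],"turn":0}]'

```text
clock: 4.0
eef_pos: [458.2, 133.2, 207.1]
tcp_rot: [3.135, -0.002, 1.588]
contact_force: [0.5, 0.7, -1.7]
opening: 0.16
grasp_force: 49.3
```

```bash
python3 -c "
from h import *
go(437,-147,200,1.305)
f=grab_frame('wrist');g=grab_frame('scene')
o=np.zeros((480,800,3),np.uint8);o[:,:480]=f['img'][:,80:560]
o[:400,480:]=cv2.resize(g['img'][180:380,180:340],(320,400))
cv2.imwrite('pics/w2.png',o[:,:,::-1])
"
```

```text
t 4.0 at [458.2 133.2 207.1] rot [ 3.135e+00 -2.000e-03  1.588e+00] F [ 0.5  0.7 -1.7] open 13.7 grip 49.3
shift now: [np.float64(-279.8), np.float64(-25.9), np.float64(7.1)] turn 0.283
```

View pics/w2.png

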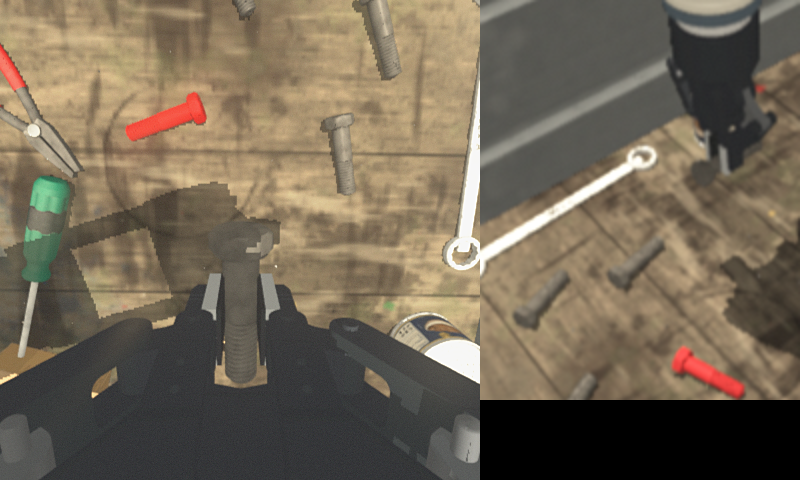

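Bolt held level, head at (245,235) and grip on the shank. Carrying it to the pan.

Emit:
step_arm --motion '[{"claw":5,"delta_pos":[-25,-2.3,0],"turn":0},{"claw":5,"delta_pos":[-35,-3.2,0],"turn":0},{"claw":5,"delta_pos":[-40,-3.7,0],"turn":0},{"claw":5,"delta_pos":[-40,-3.7,0],"turn":0},{"claw":5,"delta_pos":[-40,-3.7,0],"turn":0},{"claw":5,"delta_pos":[-40,-3.7,0],"turn":0},{"claw":5,"delta_pos":[-35,-3.2,0],"turn":0},{"claw":5,"delta_pos":[-25,-2.3,0],"turn":0}]'

```text
clock: 4.77
eef_pos: [433.5, -149.9, 201.1]
tcp_rot: [-3.138, -0.001, 1.587]
contact_force: [1.1, 0.1, -0.5]
opening: 0.167
grasp_force: 49.3
```

Emit:
step_arm --motion '[{"claw":5,"delta_pos":[0,0,0],"turn":0.1},{"claw":5,"delta_pos":[0,0,0],"turn":0.1},{"claw":5,"delta_pos":[0,0,0],"turn":0.083},{"claw":5,"delta_pos":[0,0,0],"turn":0},{"claw":5,"delta_pos":[0,0,0],"turn":0}]'

```text
clock: 5.18
eef_pos: [434.3, -147.3, 201.6]
tcp_rot: [-3.138, -0.0, 1.307]
contact_force: [0.8, 0.3, -1.3]
opening: 0.164
grasp_force: 49.2
```

```bash
python3 -c "
from h import *
go(437,-147,158,1.305)"
```

```text
t 5.18 at [ 434.3 -147.3  201.6] rot [-3.138 -0.     1.307] F [ 0.8  0.3 -1.3] open 14.0 grip 49.2
shift now: [np.float64(1.0), np.float64(2.6), np.float64(43.6)] turn 0.002
```

Emit:
step_arm --motion '[{"claw":5,"delta_pos":[0,0,15],"turn":0},{"claw":5,"delta_pos":[0,0,15],"turn":0},{"claw":5,"delta_pos":[0,0,8],"turn":0},{"claw":5,"delta_pos":[0,0,4],"turn":0},{"claw":5,"delta_pos":[0,0,4],"turn":0},{"claw":5,"delta_pos":[0,0,3],"turn":0},{"claw":5,"delta_pos":[0,0,3],"turn":0},{"claw":5,"delta_pos":[0,0,3],"turn":0}]'

```text
clock: 5.85
eef_pos: [435.8, -147.7, 148.5]
tcp_rot: [3.141, 0.0, 1.305]
contact_force: [-0.7, 0.7, -0.2]
opening: 0.159
grasp_force: 49.3
```

Emit:
step_arm --motion '[{"claw":5,"delta_pos":[0,0,2],"turn":0},{"claw":5,"delta_pos":[0,0,0],"turn":0},{"claw":5,"delta_pos":[0,0,0],"turn":0},{"claw":5,"delta_pos":[0,0,0],"turn":0}]'

```text
clock: 6.18
eef_pos: [435.5, -147.7, 146.5]
tcp_rot: [3.141, 0.0, 1.305]
contact_force: [-1.5, -0.4, 0.1]
opening: 0.166
grasp_force: 49.3
```

The pan now carries nearly all the weight. Releasing.

Emit:
step_arm --motion '[{"claw":18,"delta_pos":[0,0,0],"turn":0},{"claw":22,"delta_pos":[0,0,0],"turn":0},{"claw":26,"delta_pos":[0,0,0],"turn":0},{"claw":32,"delta_pos":[0,0,0],"turn":0},{"claw":40,"delta_pos":[0,0,0],"turn":0},{"claw":40,"delta_pos":[0,0,0],"turn":0},{"claw":40,"delta_pos":[0,0,0],"turn":0}]'

```text
clock: 6.77
eef_pos: [435.4, -147.6, 146.3]
tcp_rot: [-3.142, 0.0, 1.305]
contact_force: [0.3, 0.3, 0.4]
opening: 0.467
grasp_force: 0.0
```

Emit:
step_arm --motion '[{"claw":40,"delta_pos":[0,0,-8],"turn":0},{"claw":40,"delta_pos":[0,0,-15],"turn":0},{"claw":40,"delta_pos":[0,0,-25],"turn":0},{"claw":40,"delta_pos":[0,0,-30],"turn":0},{"claw":40,"delta_pos":[0,0,-15],"turn":0},{"claw":40,"delta_pos":[0,0,0],"turn":0}]'

```text
clock: 7.27
eef_pos: [437.4, -148.3, 243.3]
tcp_rot: [3.135, 0.0, 1.305]
contact_force: [0.7, -0.2, -0.1]
opening: 0.467
grasp_force: 0.0
```

```bash
python3 -c "
from h import *
# b2 COM: 5 mm to the head; 
a=1.776
go(552.4+5*np.cos(a)+1,188+5*np.sin(a),239,a)
f=grab_frame('wrist');g=grab_frame('scene')
o=np.zeros((480,800,3),np.uint8);o[:,:480]=f['img'][:,80:560]
o[:453,480:]=cv2.resize(g['img'][125:295,365:485],(320,453),interpolation=2)
cv2.imwrite('pics/w3.png',o[:,:,::-1])
"
```

```text
t 7.27 at [ 437.4 -148.3  243.3] rot [3.135 0.    1.305] F [ 0.7 -0.2 -0.1] open 39.9 grip 0.0
shift now: [np.float64(359.4), np.float64(21.3), np.float64(4.3)] turn -0.471
```

View pics/w3.png

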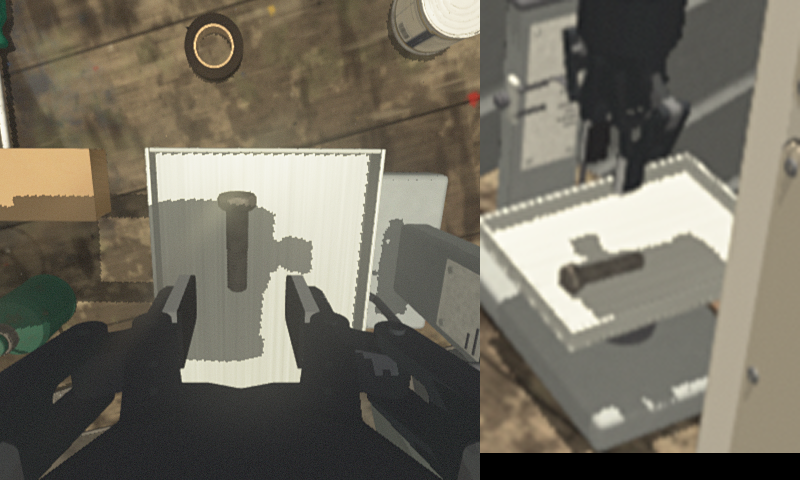

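Bolt 1 lies flat in the pan at (237,240). Going for b2.

Emit:
step_arm --motion '[{"claw":60,"delta_pos":[38,2.2,0],"turn":0},{"claw":60,"delta_pos":[40,2.4,0],"turn":0},{"claw":60,"delta_pos":[40,2.4,0],"turn":0},{"claw":60,"delta_pos":[40,2.4,0],"turn":0},{"claw":60,"delta_pos":[40,2.4,0],"turn":0},{"claw":60,"delta_pos":[40,2.4,0],"turn":0},{"claw":60,"delta_pos":[40,2.4,0],"turn":0},{"claw":60,"delta_pos":[40,2.4,0],"turn":0}]'

```text
clock: 8.03
eef_pos: [536.7, 156.1, 237.7]
tcp_rot: [-3.14, 0.001, 1.305]
contact_force: [0.9, -0.5, 0.1]
opening: 0.703
grasp_force: 0.0
```

Emit:
step_arm --motion '[{"claw":60,"delta_pos":[40,2.4,10],"turn":0},{"claw":60,"delta_pos":[0,0,25],"turn":-0.118},{"claw":60,"delta_pos":[0,0,25],"turn":-0.118},{"claw":60,"delta_pos":[0,0,25],"turn":-0.118},{"claw":60,"delta_pos":[0,0,25],"turn":-0.118},{"claw":60,"delta_pos":[0,0,20],"turn":0},{"claw":60,"delta_pos":[0,0,0],"turn":0}]'

```text
clock: 8.62
eef_pos: [546.4, 190.9, 103.9]
tcp_rot: [-3.133, 0.001, 1.777]
contact_force: [-0.9, -1.3, -0.3]
opening: 0.703
grasp_force: 0.0
```

```bash
python3 -c "
from h import *
a=1.776
go(552.4+5*np.cos(a)+1,188+5*np.sin(a),14,a)
f=grab_frame('wrist');im=f['img'].copy()
for l in(-38,38):
    q=proj(f,[553.4+l*np.cos(a),188+l*np.sin(a),12]); cv2.circle(im,tuple(int(v) for v in q),5,(0,255,0),2)
cv2.imwrite('pics/w4.png',im[:,:,::-1])
"
```

```text
t 8.62 at [546.4 190.9 103.9] rot [-3.133e+00  1.000e-03  1.777e+00] F [-0.9 -1.3 -0.3] open 60.0 grip 0.0
shift now: [np.float64(0.7), np.float64(6.3), np.float64(89.9)] turn 0.001
```

View pics/w4.png

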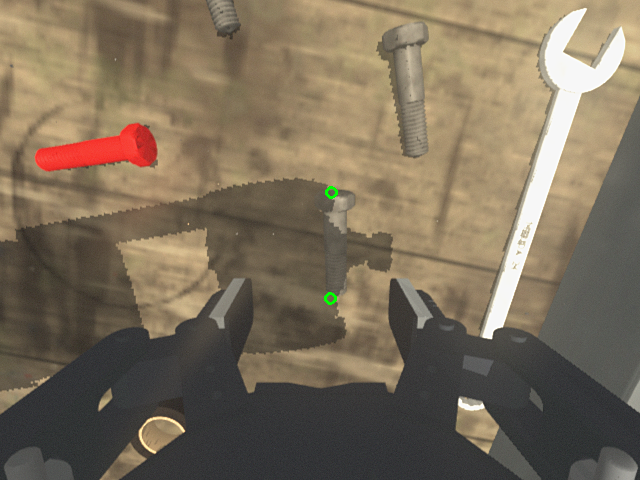

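b2 is between the fingers, head (341,195), tail (335,297). I'll shift about 8 mm sideways, then go down.

Emit:
step_arm --motion '[{"claw":60,"delta_pos":[0,4.5,20],"turn":0},{"claw":60,"delta_pos":[0,4,25],"turn":0},{"claw":60,"delta_pos":[0,0,20],"turn":0},{"claw":60,"delta_pos":[0,0,15],"turn":0},{"claw":60,"delta_pos":[0,0,9],"turn":0},{"claw":60,"delta_pos":[0,0,0],"turn":0},{"claw":60,"delta_pos":[0,0,0],"turn":0}]'

```text
clock: 9.25
eef_pos: [558.8, 194.0, 20.9]
tcp_rot: [3.141, -0.0, 1.776]
contact_force: [0.2, 0.5, -0.8]
opening: 0.698
grasp_force: 0.0
```

Emit:
step_arm --motion '[{"claw":5,"delta_pos":[0,0,0],"turn":0},{"claw":5,"delta_pos":[0,0,0],"turn":0},{"claw":5,"delta_pos":[0,0,0],"turn":0},{"claw":5,"delta_pos":[0,0,0],"turn":0},{"claw":5,"delta_pos":[0,0,0],"turn":0},{"claw":5,"delta_pos":[0,0,0],"turn":0},{"claw":5,"delta_pos":[0,0,0],"turn":0},{"claw":5,"delta_pos":[0,0,0],"turn":0}]'

```text
clock: 9.92
eef_pos: [558.7, 194.0, 21.5]
tcp_rot: [3.141, -0.0, 1.777]
contact_force: [-2.7, -0.6, 9.9]
opening: 0.123
grasp_force: 47.3
```

Emit:
step_arm --motion '[{"claw":5,"delta_pos":[0,0,-10],"turn":0},{"claw":5,"delta_pos":[0,0,-30],"turn":0},{"claw":5,"delta_pos":[0,0,-35],"turn":0},{"claw":5,"delta_pos":[0,0,-35],"turn":0},{"claw":5,"delta_pos":[0,0,-35],"turn":0},{"claw":5,"delta_pos":[0,0,-35],"turn":0},{"claw":5,"delta_pos":[0,0,-15],"turn":0},{"claw":5,"delta_pos":[0,0,0],"turn":0}]'

```text
clock: 10.58
eef_pos: [560.7, 194.7, 220.5]
tcp_rot: [3.134, -0.001, 1.777]
contact_force: [0.8, 0.7, -1.6]
opening: 0.128
grasp_force: 45.3
```

```bash
python3 -c "
from h import *
print(w(-15,-45,0));go(412.2,-238.7,205,1.305)"
```

```text
[np.float64(412.19820803426865), np.float64(-238.674241466954), 0]
t 10.58 at [560.7 194.7 220.5] rot [ 3.134e+00 -1.000e-03  1.777e+00] F [ 0.8  0.7 -1.6] open 10.9 grip 45.3
shift now: [np.float64(-393.8), np.float64(-234.0), np.float64(15.5)] turn 0.472
```

The grip sat high on the shank (TCP at 21). I'll set the bolt back down and regrip lower.

Emit:
step_arm --motion '[{"claw":5,"delta_pos":[0,0,30],"turn":0},{"claw":5,"delta_pos":[0,0,35],"turn":0},{"claw":5,"delta_pos":[0,0,35],"turn":0},{"claw":5,"delta_pos":[0,0,35],"turn":0},{"claw":5,"delta_pos":[0,0,30],"turn":0},{"claw":5,"delta_pos":[0,0,20],"turn":0},{"claw":5,"delta_pos":[0,0,5],"turn":0},{"claw":5,"delta_pos":[0,0,0],"turn":0}]'

```text
clock: 11.25
eef_pos: [556.3, 193.1, 23.2]
tcp_rot: [-3.137, 0.001, 1.777]
contact_force: [0.3, 0.8, -1.2]
opening: 0.122
grasp_force: 45.1
```

Emit:
step_arm --motion '[{"claw":5,"delta_pos":[0,0,1.5],"turn":0},{"claw":5,"delta_pos":[0,0,0],"turn":0},{"claw":20,"delta_pos":[0,0,0],"turn":0},{"claw":30,"delta_pos":[0,0,0],"turn":0},{"claw":40,"delta_pos":[0,0,0],"turn":0},{"claw":40,"delta_pos":[0,0,0],"turn":0}]'

```text
clock: 11.75
eef_pos: [558.8, 194.0, 24.3]
tcp_rot: [3.141, -0.0, 1.777]
contact_force: [-0.6, -0.6, -0.6]
opening: 0.465
grasp_force: 0.0
```

Emit:
step_arm --motion '[{"claw":40,"delta_pos":[0,0,4],"turn":0},{"claw":40,"delta_pos":[0,0,4],"turn":0},{"claw":40,"delta_pos":[0,0,0],"turn":0},{"claw":40,"delta_pos":[0,0,0],"turn":0}]'

```text
clock: 12.08
eef_pos: [558.1, 193.8, 15.3]
tcp_rot: [-3.141, 0.0, 1.777]
contact_force: [-0.5, 0.2, 0.6]
opening: 0.469
grasp_force: 0.0
```

Emit:
step_arm --motion '[{"claw":40,"delta_pos":[0,0,2],"turn":0},{"claw":5,"delta_pos":[0,0,0],"turn":0},{"claw":5,"delta_pos":[0,0,0],"turn":0},{"claw":5,"delta_pos":[0,0,0],"turn":0},{"claw":5,"delta_pos":[0,0,0],"turn":0},{"claw":5,"delta_pos":[0,0,0],"turn":0},{"claw":5,"delta_pos":[0,0,0],"turn":0},{"claw":5,"delta_pos":[0,0,0],"turn":0}]'

```text
clock: 12.75
eef_pos: [558.6, 193.9, 13.9]
tcp_rot: [3.141, -0.0, 1.777]
contact_force: [0.5, 0.7, 1.1]
opening: 0.163
grasp_force: 49.0
```

Emit:
step_arm --motion '[{"claw":5,"delta_pos":[0,0,-10],"turn":0},{"claw":5,"delta_pos":[0,0,-30],"turn":0},{"claw":5,"delta_pos":[0,0,-35],"turn":0},{"claw":5,"delta_pos":[0,0,-35],"turn":0},{"claw":5,"delta_pos":[0,0,-35],"turn":0},{"claw":5,"delta_pos":[0,0,-35],"turn":0},{"claw":5,"delta_pos":[0,0,-15],"turn":0},{"claw":5,"delta_pos":[0,0,0],"turn":0}]'

```text
clock: 13.42
eef_pos: [560.5, 194.6, 213.8]
tcp_rot: [3.134, -0.001, 1.777]
contact_force: [1.5, 0.4, -1.4]
opening: 0.16
grasp_force: 49.0
```

```bash
python3 -c "
from h import *
go(412.2,-238.7,205,1.305)
f=grab_frame('wrist')
cv2.imwrite('pics/w5.png',f['img'][150:480,120:520,::-1])"
```

```text
t 13.42 at [560.5 194.6 213.8] rot [ 3.134e+00 -1.000e-03  1.777e+00] F [ 1.5  0.4 -1.4] open 13.6 grip 49.0
shift now: [np.float64(-393.8), np.float64(-233.8), np.float64(8.8)] turn 0.472
```

View pics/w5.png

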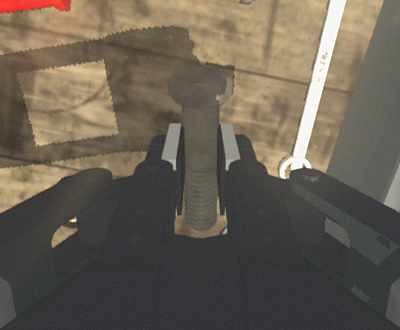

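Solid grip, with the bolt in the centre at (203,150). Carrying it to the pan.

Emit:
step_arm --motion '[{"claw":5,"delta_pos":[-25,-15,0],"turn":0},{"claw":5,"delta_pos":[-33,-19.6,0],"turn":0},{"claw":5,"delta_pos":[-33,-19.6,0],"turn":0},{"claw":5,"delta_pos":[-33,-19.6,0],"turn":0},{"claw":5,"delta_pos":[-33,-19.6,0],"turn":0},{"claw":5,"delta_pos":[-33,-19.6,0],"turn":0},{"claw":5,"delta_pos":[-33,-19.6,0],"turn":0},{"claw":5,"delta_pos":[-33,-19.6,0],"turn":0}]'

```text
clock: 14.13
eef_pos: [459.6, -89.0, 207.1]
tcp_rot: [-3.139, -0.001, 1.777]
contact_force: [0.4, 0.1, -2.1]
opening: 0.16
grasp_force: 49.1
```

Emit:
step_arm --motion '[{"claw":5,"delta_pos":[-33,-19.6,0],"turn":0},{"claw":5,"delta_pos":[-33,-19.6,0],"turn":0},{"claw":5,"delta_pos":[-33,-19.6,0],"turn":0},{"claw":5,"delta_pos":[-33,-19.6,0],"turn":0},{"claw":5,"delta_pos":[0,0,0],"turn":0.118},{"claw":5,"delta_pos":[0,0,0],"turn":0.118},{"claw":5,"delta_pos":[0,0,0],"turn":0.118},{"claw":5,"delta_pos":[0,0,0],"turn":0.118}]'

```text
clock: 14.8
eef_pos: [410.6, -232.8, 206.9]
tcp_rot: [-3.138, -0.001, 1.298]
contact_force: [0.2, -0.0, -1.0]
opening: 0.164
grasp_force: 49.1
```

Emit:
step_arm --motion '[{"claw":5,"delta_pos":[0,0,0],"turn":0},{"claw":5,"delta_pos":[0,0,0],"turn":0}]'

```text
clock: 14.97
eef_pos: [411.2, -232.6, 207.5]
tcp_rot: [-3.139, -0.001, 1.308]
contact_force: [-0.2, 0.9, -2.3]
opening: 0.162
grasp_force: 49.1
```

```bash
python3 -c "
from h import *
go(412.2,-238.7,143,1.305)"
```

```text
t 14.97 at [ 411.2 -232.6  207.5] rot [-3.139e+00 -1.000e-03  1.308e+00] F [-0.2  0.9 -2.3] open 13.8 grip 49.1
shift now: [np.float64(-5.6), np.float64(2.6), np.float64(64.5)] turn 0.003
```

Emit:
step_arm --motion '[{"claw":5,"delta_pos":[-5.5,2.5,10],"turn":0},{"claw":5,"delta_pos":[0,0,15],"turn":0},{"claw":5,"delta_pos":[0,0,15],"turn":0},{"claw":5,"delta_pos":[0,0,12],"turn":0},{"claw":5,"delta_pos":[0,0,8],"turn":0},{"claw":5,"delta_pos":[0,0,4],"turn":0},{"claw":5,"delta_pos":[0,0,3],"turn":0},{"claw":5,"delta_pos":[0,0,3],"turn":0}]'

```text
clock: 15.63
eef_pos: [413.3, -239.2, 138.6]
tcp_rot: [3.141, 0.0, 1.306]
contact_force: [-0.1, -0.7, -1.3]
opening: 0.162
grasp_force: 49.1
```

Emit:
step_arm --motion '[{"claw":5,"delta_pos":[0,0,3],"turn":0},{"claw":5,"delta_pos":[0,0,3],"turn":0},{"claw":5,"delta_pos":[0,0,2],"turn":0},{"claw":5,"delta_pos":[0,0,0],"turn":0},{"claw":5,"delta_pos":[0,0,0],"turn":0},{"claw":5,"delta_pos":[0,0,0],"turn":0}]'

```text
clock: 16.13
eef_pos: [413.2, -239.1, 131.0]
tcp_rot: [3.141, 0.0, 1.305]
contact_force: [0.0, 0.4, -0.4]
opening: 0.164
grasp_force: 49.1
```

Emit:
step_arm --motion '[{"claw":5,"delta_pos":[0,0,2],"turn":0},{"claw":18,"delta_pos":[0,0,0],"turn":0},{"claw":22,"delta_pos":[0,0,0],"turn":0},{"claw":26,"delta_pos":[0,0,0],"turn":0},{"claw":32,"delta_pos":[0,0,0],"turn":0},{"claw":40,"delta_pos":[0,0,0],"turn":0},{"claw":40,"delta_pos":[0,0,0],"turn":0},{"claw":40,"delta_pos":[0,0,0],"turn":0}]'

```text
clock: 16.8
eef_pos: [413.1, -239.1, 128.8]
tcp_rot: [3.141, 0.0, 1.305]
contact_force: [0.6, 1.2, 0.5]
opening: 0.465
grasp_force: 0.0
```

Emit:
step_arm --motion '[{"claw":40,"delta_pos":[0,0,-8],"turn":0},{"claw":40,"delta_pos":[0,0,-15],"turn":0},{"claw":40,"delta_pos":[0,0,-25],"turn":0},{"claw":40,"delta_pos":[0,0,-35],"turn":0},{"claw":40,"delta_pos":[0,0,-35],"turn":0},{"claw":40,"delta_pos":[0,0,-15],"turn":0},{"claw":40,"delta_pos":[0,0,0],"turn":0}]'

```text
clock: 17.38
eef_pos: [415.0, -240.1, 266.5]
tcp_rot: [3.134, 0.002, 1.305]
contact_force: [-0.1, -0.1, -0.3]
opening: 0.468
grasp_force: 0.0
```

Emit:
step_arm --motion '[{"claw":40,"delta_pos":[15,-38,0],"turn":0},{"claw":40,"delta_pos":[15,-38,0],"turn":0},{"claw":40,"delta_pos":[35,-10,-5],"turn":0},{"claw":40,"delta_pos":[38,0,-5],"turn":0},{"claw":40,"delta_pos":[38,0,0],"turn":0},{"claw":40,"delta_pos":[38,0,0],"turn":0},{"claw":40,"delta_pos":[38,0,0],"turn":0},{"claw":40,"delta_pos":[38,0,0],"turn":0}]'

```text
clock: 18.05
eef_pos: [396.6, 31.4, 271.5]
tcp_rot: [-3.141, 0.0, 1.305]
contact_force: [0.4, -0.9, 0.2]
opening: 0.466
grasp_force: 0.0
```

Emit:
step_arm --motion '[{"claw":40,"delta_pos":[38,0,0],"turn":0},{"claw":40,"delta_pos":[38,0,0],"turn":0},{"claw":40,"delta_pos":[38,0,0],"turn":0},{"claw":40,"delta_pos":[20,0,0],"turn":0},{"claw":40,"delta_pos":[0,0,0],"turn":0},{"claw":40,"delta_pos":[0,0,0],"turn":0},{"claw":40,"delta_pos":[0,0,0],"turn":0},{"claw":40,"delta_pos":[0,0,0],"turn":0}]'

```text
clock: 18.72
eef_pos: [431.8, 157.9, 271.5]
tcp_rot: [-3.141, 0.001, 1.304]
contact_force: [-0.5, -0.0, 0.7]
opening: 0.469
grasp_force: 0.0
```

```bash
python3 -c "
from h import *
s=grab_frame('scene');t=grab_frame('top')
o=np.zeros((592,800,3),np.uint8)
A=cv2.resize(s['img'][120:300,355:490],(444,592),interpolation=2)
B=cv2.resize(s['img'][125:210,370:420],(348,592),interpolation=2)
o[:,:444]=A;o[:,450:798]=B
cv2.imwrite('pics/e1.png',o[:,:,::-1]);cv2.imwrite('pics/e1top.png',t['img'][:,:,::-1])"
```

```text
(no output)
```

View pics/e1.png

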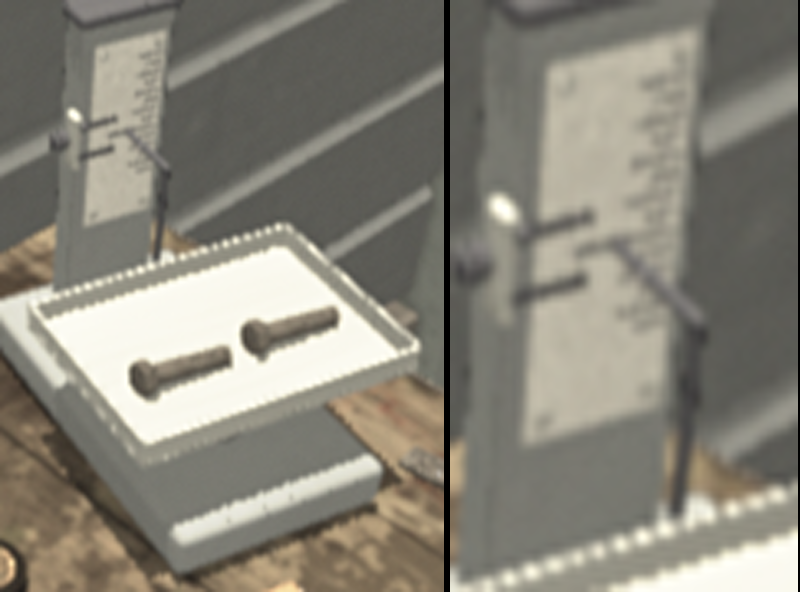

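Both bolts lie flat in the pan. The pointer tip at (580,250) stands midway between the prongs at (590,216) and (585,281). The arm is clear, so I'm handing in.

```bash
python3 -c "
from rig import *
print(sign_off())"
```

```text
the job is handed in; nothing more can be done
None
```

I laid two bolts in the pan and handed the job in: the pointer came to rest midway between the prongs, and I did not touch the marker, the tin or the two bolts left on the bench.

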